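Hang the test-lens frame on the two pins of the chin-rest stand

ROBOT

A 7-joint arm with a two-finger parallel gripper is mounted at the origin on the work surface. World frame = base frame: x ahead of the robot, y to its left, z up, the work surface at z = 0. Lengths are in m, angles in degrees, forces in N, time in s.
With the tool pointing down it reaches from about 0.35 to 0.9 m from the base axis. Payload 8.1 kg.
Tool frame: the origin (TCP) lies between the finger pads; the fingertips stand 17 mm ahead of it and the grasp point (between the pads) lies 2 mm behind it; z points along the fingers, y is the direction in which the jaws open and shut (so a half turn about z gives the same grasp; the last joint's range is limited). The gripper opens to 92 mm and grips with 3 to 60 N. Pads are 19 mm wide; open, the fingers measure 130 mm over their backs; the gripper's body (75 mm by 190 mm) begins 47 mm behind the grasp point.
Start: joints at [66.658, 24.895, 1.432, 90.138, -0.665, 64.973, -4.303], TCP at [0.188, -0.596, 0.244] pointing down, gripper open.
Joint ranges: [-149.89, 149.89], [-25.12, 119.58], [-72.63, 75.52], [4.76, 147.25], [-75.54, 255.54], [6.69, 114.76], [-157.13, 157.13]. Speed limits (degrees/s): [127.2, 127.2, 172.46, 172.46, 180, 180, 180].

INTERFACE

Orientations are given as a 3x3 rotation matrix whose columns are the frame's x, y, z axes.
In Python, from cell import env, capture, camera_params, sign_off gives the robot as it stands.
- The arm moves only by the tool send_rows, never from a script. Its argument "series" is a list of rows, each a list of 7 numbers: the shift along the world's x, y, z in cm, then the turn, a rotation vector about the world's x, y, z in rad, then the finger opening in cm, from 0 to 9.18. In form: [[dx, dy, dz, rx, ry, rz, gripper], ...]. A call has 1 to 20 rows; each row is the pose to reach, as a shift and turn from the pose measured when the call began; what a row does not reach only later rows make up. A row lasts 1/12 s, in which the tool goes at most 41.7 mm and 7.16 degrees, less where a joint would pass 70% of its speed; a pose out of reach is approached as far as the arm can. A call with a gripper value outside its range is refused whole. The fingers move at their own pace and stop on an object; "force" is the grip in N (left out, the last holds). Time passes only in rows, so rows that repeat a pose let the fingers close. It gives the time, the measured TCP pose, the force and the opening at its end, in the units of the state.
- env.observe(): the state, without advancing time (a new reading comes with each control period).
- capture(name): name is "side" or "top" or "wrist"; returns (picture, depth): 480x640x3 uint8, red, green, blue; 480x640 float32, m along the optical axis (not along the pixel's ray), 0 where there is no reading.
- camera_params(name): a dict with "fx", "fy", "cx", "cy" (pixels), "rvec" (rotation vector, rad) and "tvec" (3), from world to camera coordinates, as OpenCV has them; the wrist camera has in their place "mount" (4x4, takes a point from camera to tool coordinates, whose origin is the TCP and whose axes are the flange's). Camera axes: x right, y down, z forward; pixel columns grow to the right and rows downward; lengths in m; the calibration is good to about 2 mm. The wrist camera is an equidistant fisheye: a pixel r from the principal point sees the ray r / f radians off the axis. A picture is of the moment at which its call begins: read the wrist's pose just before it. camera_params takes no time and is no camera call.
- sign_off(): hands the job in, once; it reports no verdict.
The state is a dict: "time": time; "q": joint angles; "joint_vel": joint speeds; "joint_efforts": joint torques, N m; "position": TCP position; "eef_rot": TCP orientation; "contact_force": force on the tool from outside, world axes, zero at the start; "torque": the same for the moment, N m; "finger_gap": finger opening in m.
Only numpy, scipy, OpenCV 4.12 (cv2) and the standard library are available. Lean on these libraries where they do the work, as an engineer would, in place of code of your own. Each camera call takes 0.05 s, during which the arm holds its last target.

TASK

Pick up the metal test-lens frame by its upright post and hang it on the chin-rest stand: get both of its holes over the two upright steel pins, lower it until its plate lies fully home and flat on the pin carriage, and only then let go. The carriage has been left anywhere along its short slideway, so the pins have to be found, best by sliding the plate lightly over them; set the frame down gently, never force or drop it, and leave the other things on the table alone.

Things in the scene. Friction and masses are not known exactly. Their poses are not given: they have to be found in the camera images.
- frame: Loose test-lens frame, 200 to 325 g, standing on its flat aluminium plate: 44 (x) by 176 (y) by 8 mm thick, with two vertical through holes, 9.5 mm diameter, at x = 0, y = -50 and +50 mm. A grey post rises from its middle, with a crossbar and two black lens barrels. Origin: centre of the plate's underside, z up. Same after a half turn about z: either way round is right.
- frame_grip (a point): Point to grasp on the frame's grey post, 36 mm above the plate's underside. The post is 14 (x) by 26 (y) mm and 64 mm high: grip it from above, fingers closing along the frame's x. Along y, from 44 to 64 mm high, a bar carries a 20 mm wide, 24 mm long lens barrel centred at y = -36 and +36 mm.
- stand: Fixed chin-rest stand, cream and grey: foot 120 (x) by 170 (y) by 14 mm, a column, and a level slideway along its y. On it a clamped carriage 50 by 136 mm with two upright steel pins, 100 mm apart along the stand's y, at x = 0. Origin: centre of the foot's underside, z up. Frame and stand are delicate: keep the contact between them under 35 N.
- stand_seat (a point): Middle of the slideway at the height of the carriage's flat top, 90 mm above the table, where the plate's underside comes to lie. Pins: 8 mm diameter, tips 16 mm above this, top 3.5 mm tapered to 6.4 mm. The carriage, and so the middle between the pins, is -15 to +15 mm from here along the stand's y; where is not reported. It is clamped: pushing does not move it.
- bottle: Bystander: white closed bottle, 54 mm diameter, 130 mm tall, standing. Origin: centre of its underside.
- lens_tray: Bystander: grey open tray with compartments, 110 by 160 by 30 mm. Origin: centre of its underside.
- scope: Bystander: black hand-held scope lying on the table, 145 mm long, 26 mm thick, along its x. Origin: on the table under the middle of its handle, 55 mm from the handle's end.
- wipes: Bystander: plain closed paper-white carton 100 by 170 by 60 mm. Origin: centre of its underside.
Things that resemble listed ones, but are neither listed nor needed, are in the scene too. Leave any yellow look-alike of the frame alone.

How it is judged:
By the outcome, as a careful person would: the job done as asked, in the order asked, and still so for the second after the job is handed in, with the robot touching nothing.
It also fails if it takes over 72 s, if anything falls off the work surface, if the arm or the gripper's body presses on something with over 40 N, if the wrist force passes 120 N, or if a joint passes its speed limit or range.

## Working session

There is one attempt and no reset: what is moved stays moved. The work goes in short steps, Python scripts to look and compute and a tool call to move; the robot and the scene stay as the last step left them, time stands still between calls to the robot, and variables do not carry over. Pictures are saved under pics/ and viewed, and the job is handed in when it is done.

Besides the shell and the picture viewer there is one more tool, called after "Call:" as a command line: name --pt "numbers of a row" for each row, then --argument value for the rest. send_rows: Moves the arm, as the interface text tells. Its arguments: {"type":"object","properties":{"series":{"type":"array"},"force":{"type":"number"}},"required":["series"]}

```bash
mkdir -p pics; ls
python3 - <<'E'
from cell import env,capture,camera_params
import cv2,numpy as np
s=env.observe();print(s)
for n in("side","top","wrist"):
    p=camera_params(n);print(n,p)
    im,d=capture(n);np.savez(f"pics/{n}0.npz",im=im,d=d);cv2.imwrite(f"pics/{n}0.png",im[...,::-1])
E
```

```text
pics
{'time': 0.0, 'q': array([66.65696361, 24.93534854,  1.42975611, 90.18879239, -0.6646489 ,
       64.97422292, -4.30031494]), 'joint_vel': array([ 0.05692538, -0.07827337, -0.01366699, -0.03797238, -0.01755837,
        0.01756513, -0.01934684]), 'joint_efforts': array([-3.78776977e-04, -6.67845297e+01,  9.84746888e-01, -3.14448881e+01,
       -6.05962845e-02,  4.29442304e-02,  1.31697066e-04]), 'position': array([ 0.18738285, -0.59573641,  0.24295879]), 'eef_rot': array([[ 9.53905282e-01,  3.00107239e-01, -5.97757899e-04],
       [ 3.00107804e-01, -9.53904184e-01,  1.45379395e-03],
       [-1.33909672e-04, -1.56617354e-03, -9.99998765e-01]]), 'contact_force': array([-0.19976631,  0.21609664,  0.58101156]), 'torque': array([-0.01559454,  0.02248699,  0.03336362]), 'finger_gap': 0.09163696022460574}
side {'fx': 449.81919823597144, 'fy': 449.81919823597144, 'cx': 329.8778628550626, 'cy': 238.34442403837056, 'rvec': array([ 0.20276871, -2.67739786,  1.53057351]), 'tvec': array([0.57489112, 0.14783353, 1.18141128])}
top {'fx': 458.8824888993592, 'fy': 458.8824888993592, 'cx': 312.4413349138223, 'cy': 237.6942176879685, 'rvec': array([ 2.17750014, -2.16769672,  0.13322817]), 'tvec': array([-0.0303084 ,  0.58465427,  1.31319248])}
wrist {'fx': 371.64829954431775, 'fy': 371.64829954431775, 'cx': 315.29659186069813, 'cy': 242.79465683170503, 'mount': array([[-4.35874719e-04, -9.51426390e-01, -3.07876004e-01,
         8.40919990e-02],
       [ 9.99999181e-01, -7.85222585e-04,  1.01081969e-03,
        -4.33507775e-04],
       [-1.20347172e-03, -3.07875311e-01,  9.51425953e-01,
        -1.40979055e-01],
       [ 0.00000000e+00,  0.00000000e+00,  0.00000000e+00,
         1.00000000e+00]])}
```

View pics/top0.png

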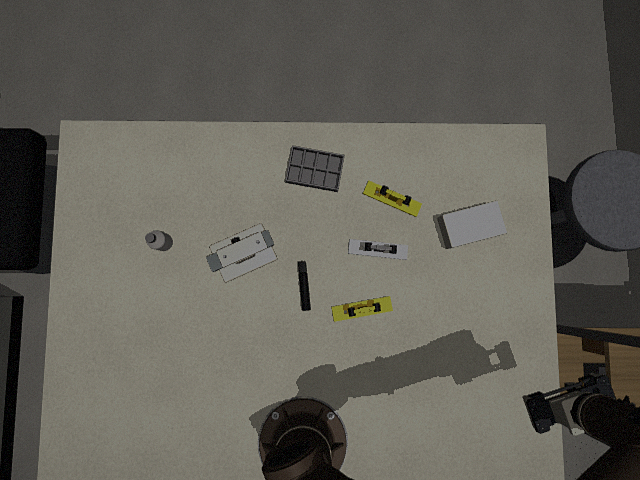

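View pics/side0.png

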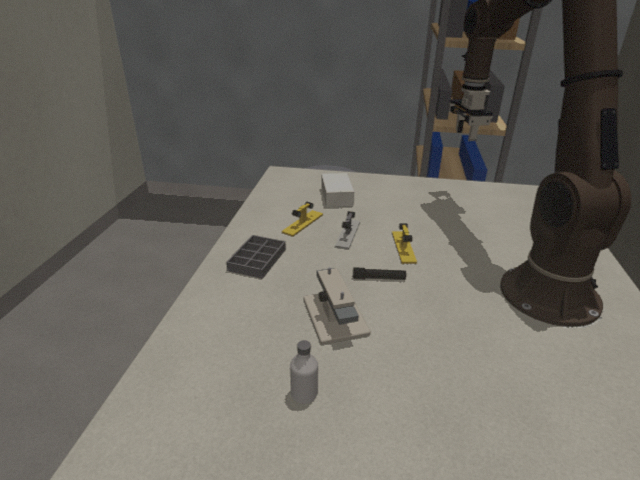

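View pics/wrist0.png

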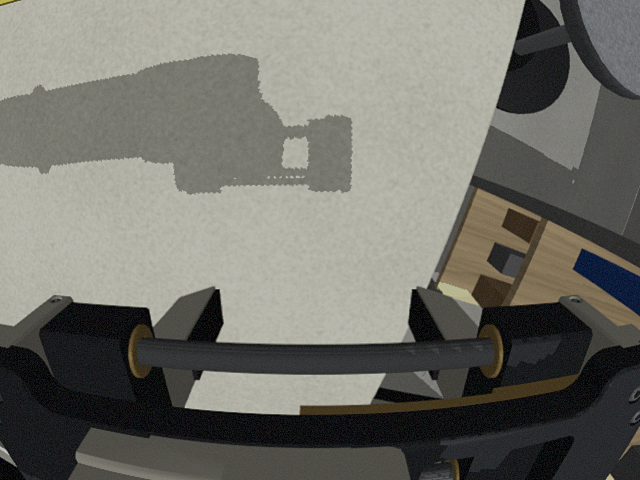

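The top view shows three frame-like items: yellow at (391,197), yellow at (361,309) and bare metal at (378,249). The metal one fits the description. The stand is at (241,252), with pins visible near (222,261) and (258,241). Next I enlarge and measure.

```bash
cat > h.py <<'E'
import numpy as np,cv2
from cell import env,capture,camera_params
def cam(n):
    p=camera_params(n);K=np.array([[p['fx'],0,p['cx']],[0,p['fy'],p['cy']],[0,0,1]]);R=cv2.Rodrigues(p['rvec'])[0];return K,R,np.array(p['tvec'])
def plane(n,uv,z):
    K,R,t=cam(n);c=-R.T@t
    uv=np.atleast_2d(uv).astype(float);d=np.c_[(uv[:,0]-K[0,2])/K[0,0],(uv[:,1]-K[1,2])/K[1,1],np.ones(len(uv))]@R
    return c+d*((z-c[2])/d[:,2])[:,None]
def cloud(n,d):
    K,R,t=cam(n);v,u=np.mgrid[:480,:640];P=np.stack([(u-K[0,2])/K[0,0]*d,(v-K[1,2])/K[1,1]*d,d],-1)
    return (P-t)@R
def proj(n,P):
    K,R,t=cam(n);q=(np.atleast_2d(P)@R.T+t)@K.T;return q[:,:2]/q[:,2:]
E
python3 - <<'E'
from h import *
z=np.load('pics/top0.npz');im,d=z['im'],z['d']
def crop(u,v,w,h):return cv2.resize(im[v:v+h,u:u+w,::-1],(400,300),interpolation=cv2.INTER_CUBIC)
cv2.imwrite('pics/c1.png',np.hstack([crop(338,218,80,60),crop(200,220,80,60)]))
W=cloud('top',d)
for u,v in [(378,249),(352,248),(404,252),(215,255),(241,252),(325,440),(300,350)]:print((u,v),W[v,u].round(3))
h=im.max(2).astype(int);sat=h-im.min(2)
# plate of metal frame: brightness vs table
for r in range(236,264,2):print(' '.join('%3d'%x for x in h[r,344:414,][::2]))
E
```

```text
(378, 249) [ 0.55  -0.215  0.063]
(352, 248) [ 0.557 -0.146  0.005]
(404, 252) [ 0.546 -0.301  0.009]
(215, 255) [0.529 0.246 0.081]
(241, 252) [0.537 0.172 0.091]
(325, 440) [ 0.041 -0.062  0.113]
(300, 350) [ 0.258  0.007 -0.001]
132 133 126 129 127 128 133 132 126 130 131 122 132 125 127 129 132 128 131 131 128 131 131 132 132 132 133 130 133 133 130 132 130 132 128
133 135 131 126 127 129 130 131 125 125 127 128 126 131 128 130 125 125 129 131 133 135 135 135 136 134 131 133 134 131 127 135 131 128 129
133 132 131 144 141 130 136 138 140 119 121 109 130 132 123 129 131 126 136 129 132 131 130 132 129 134 131 132 134 128 130 138 131 131 128
130 130  87 143 130 135 135 139  85  93  95  62  64  74 141 136 134 137 139 112 129 133 130 130 130 133 132 133 133 131 131 133 129 128 130
129 128  61 142 133 137 134 134  74  86  93  16  29   0 151 142 144 107 140 141  93  91  94 108 118 115 142 138 116 133 134 131 125 132 129
125 135  55 138 132 137 134 141  66  59  96   7  16  37  89  84  49  89  81  85  82  74  67   0   1  18  19 137 134 137 139 134 127 135 128
133 128  78 137 134 138 133 
[... 391 characters left out ...]

131 132 122 133 128 108  82  99 114 140 138 139 140 141 138 134 133 134 139 138 140 139 143 138 133 140 136 137 139 130 134 139 133 132 129
136 134 132 136 135 129 135 137 133 124 133 130 126 131 108 108 108 134 110 141 140 138 139 137 133 136 136 133 136 139 133 135 123 134 134
132 131 134 131 130 127 134 133 132 133 133 133 132 131 132 135 133 130 133 125 124 123 126 105 132  84 137 117 140 138 137 138 138 134 127
128 131 127 128 134 132 138 135 126 133 128 128 134 134 138 132 131 130 127 127 125 131 132 123 132 130 127 133 130 125 130 128 130 127 124
128 135 131 134 133 131 136 129 132 133 135 134 133 135 133 135 125 134 132 133 136 130 133 126 130 130 127 134 133 131 123 133 128 127 133
```

View pics/c1.png

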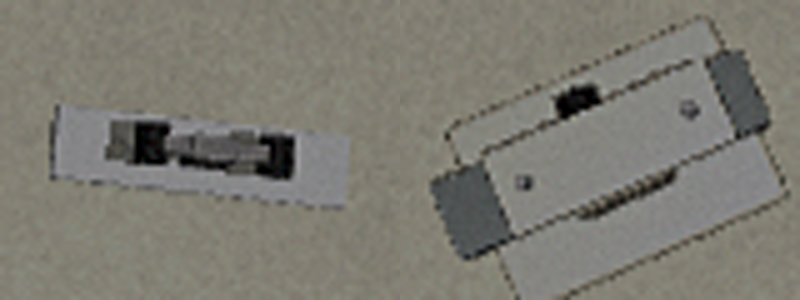

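The crop confirms the bare-metal grey frame (left) at about (378,249). On the stand (right), the carriage shows pins at about (225,256) and (258,242). Now precise measures.

Run:
```python
from h import *
z=np.load('pics/top0.npz');im,d=z['im'].astype(int),z['d']
rb=cv2.GaussianBlur((im[...,0]-im[...,2]).astype(np.float32),(3,3),0)
print(rb[300,200],rb[248,352],rb[250,404])
m=(rb<(rb[300,200]+rb[248,352])/2).astype(np.uint8)
m[:, :340]=0;m[:,418:]=0;m[:230]=0;m[272:]=0
m=cv2.morphologyEx(m,cv2.MORPH_OPEN,np.ones((3,3)))
n,l,st,c=cv2.connectedComponentsWithStats(m);k=1+st[1:,4].argmax();print(st[k])
cs=cv2.findContours((l==k).astype(np.uint8),0,1)[0][0].reshape(-1,2)
P=plane('top',cs,.008)[:,:2].astype(np.float32)
r=cv2.minAreaRect(P*1000);print(r,cv2.boxPoints(r))
print('pins',plane('top',[(224.8,256.4),(258,241.8)],.106))
# stand pts via depth: carriage top
W=cloud('top',d)
mm=(W[...,2]>.085)&(W[...,2]<.112)&(W[...,1]>.05)&(W[...,1]<.3)&(W[...,0]>.4)&(W[...,0]<.7)
Q=W[mm];print(len(Q));r=cv2.minAreaRect((Q[:,:2]*1000).astype(np.float32));print(r)
# foot
mm=(W[...,2]>.008)&(W[...,2]<.112)&(W[...,1]>.03)&(W[...,1]<.3)&(W[...,0]>.4)&(W[...,0]<.7)
mm=(W[...,2]>.008)&(W[...,2]<.022)&(W[...,1]>.03)&(W[...,1]<.3)&(W[...,0]>.4)&(W[...,0]<.7)
r=cv2.minAreaRect((W[mm][:,:2]*1000).astype(np.float32));print(mm.sum(),r)
# frame bar/barrel points
mm=(W[...,2]>.035)&(W[...,2]<.08)&(W[...,1]>-.32)&(W[...,1]<-.12)&(W[...,0]>.5)&(W[...,0]<.6)
Q=W[mm];print(Q.mean(0),Q.max(0),cv2.minAreaRect((Q[:,:2]*1000).astype(np.float32)))
```

```text
13.8125 -1.5625 -1.8125
[348 239  60  21 874]
((554.8457641601562, -222.32460021972656), (177.17147827148438, 44.67947769165039), 83.92790985107422) [[ 523.2608  -308.05023]
 [ 567.68964 -312.77643]
 [ 586.4307  -136.59897]
 [ 542.0019  -131.87277]]
pins [[0.5237403  0.21411083 0.106     ]
 [0.5645351  0.12367238 0.106     ]]
871
((554.2180786132812, 165.95819091796875), (61.52909469604492, 152.65992736816406), 23.91571807861328)
1221 ((553.4380493164062, 152.9268035888672), (248.36761474609375, 289.009033203125), 81.05130004882812)
[ 0.55446015 -0.22169526  0.06245351] [ 0.57026978 -0.17790685  0.06954183] ((554.6301879882812, -223.07537841796875), (92.01626586914062, 23.418554306030273), 83.9446029663086)
```

Call:
send_rows --pt "2.3 2.3 0 0 0 0.07 6" --pt "4.6 4.7 0 0 0 0.145 6" --pt "6.9 7 0 0 0 0.22 6" --pt "9.2 9.4 0 0 0 0.29 6" --pt "11.5 11.7 0 0 0 0.36 6" --pt "13.8 14 0 0 0 0.435 6" --pt "16.1 16.4 -0.5 0 0 0.51 6" --pt "18.4 18.7 -1 0 0 0.58 6" --pt "20.7 21 -1.5 0 0 0.65 6" --pt "23 23.4 -2 0 0 0.725 6" --pt "25.3 25.7 -2.5 0 0 0.8 6" --pt "27.6 28 -3 0 0 0.87 6" --pt "29.9 30.4 -3.5 0 0 0.94 6" --pt "32.2 32.7 -4 0 0 1.015 6" --pt "34.5 35 -4 0 0 1.09 6" --pt "36 36.6 -4 0 0 1.14 6" --pt "36.75 37.35 -4 0 0 1.16 6" --pt "36.75 37.35 -4 0 0 1.16 6" --pt "36.75 37.35 -4 0 0 1.16 6" --pt "36.75 37.35 -4 0 0 1.16 6"

```text
time: 1.82
position: [0.5536, -0.2244, 0.203]
eef_rot: [[0.11, 0.994, -0.002], [0.994, -0.11, -0.001], [-0.001, -0.002, -1.0]]
contact_force: [-0.3, 0.1, 0.7]
finger_gap: 0.0599
```

```bash
cat >> h.py <<'E'
def wplane(s,uv,z):
    p=camera_params('wrist');M=np.array(p['mount']);T=np.eye(4);T[:3,:3]=s['eef_rot'];T[:3,3]=s['position'];A=T@M
    uv=np.atleast_2d(uv).astype(float);x=(uv[:,0]-p['cx'])/p['fx'];y=(uv[:,1]-p['cy'])/p['fy'];r=np.hypot(x,y);
    d=np.c_[np.sin(r)*x/r,np.sin(r)*y/r,np.cos(r)]@A[:3,:3].T;c=A[:3,3]
    return c+d*((z-c[2])/d[:,2])[:,None]
def wproj(s,P):
    p=camera_params('wrist');M=np.array(p['mount']);T=np.eye(4);T[:3,:3]=s['eef_rot'];T[:3,3]=s['position'];A=T@M
    q=(np.atleast_2d(P)-A[:3,3])@A[:3,:3];r=np.hypot(q[:,0],q[:,1]);t=np.arctan2(r,q[:,2])
    return np.c_[p['cx']+p['fx']*t*q[:,0]/r,p['cy']+p['fy']*t*q[:,1]/r]
E
python3 - <<'E'
from h import *
s=env.observe();print(s['time'],s['position'],s['eef_rot'],s['contact_force'],s['finger_gap'])
im,d=capture('wrist');np.savez('pics/w1.npz',im=im,d=d,pos=s['position'],rot=s['eef_rot']);cv2.imwrite('pics/w1.png',im[...,::-1])
E
```

```text
1.8167 [ 0.55357959 -0.22442657  0.20295465] [[ 0.1095533   0.99397816 -0.00234218]
 [ 0.99398007 -0.109556   -0.00105536]
 [-0.0013056  -0.00221246 -0.9999967 ]] [-0.32303294  0.08085403  0.72454175] 0.05991938063475686
```

View pics/w1.png

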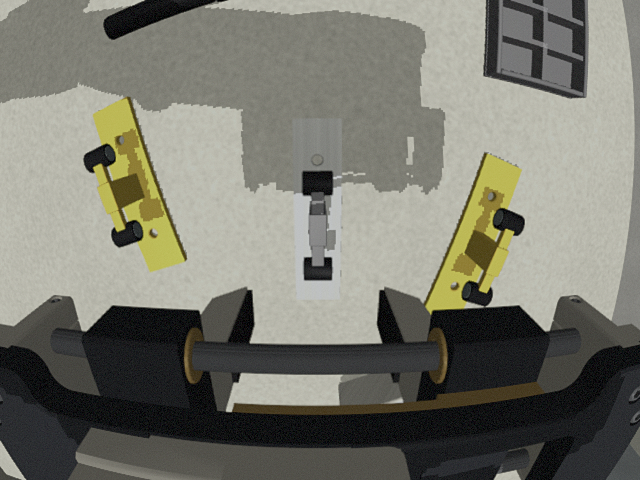

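The wrist view shows the metal frame between the fingers, plate corners about (293,118), (341,118), (297,300), (340,300), hole at (317,160).

Run:
```python
from h import *
z=np.load('pics/w1.npz');im=z['im'];s=dict(position=z['pos'],eef_rot=z['rot'])
P=wplane(s,[(293.5,118.5),(341,118.5),(297,299.5),(340,299.5),(317,160)],.008);print(P.round(4),P[:4].mean(0))
print('hole pred from top',wproj(s,[[.5548+.0053,-.2223+.0497,.008],[.5548,-.2223,.064]]))
cv2.imwrite('pics/c2.png',cv2.resize(im[110:310,255:385,::-1],None,fx=3,fy=3,interpolation=2)[:600])
```

```text
[[ 0.544  -0.1317  0.008 ]
 [ 0.586  -0.1363  0.008 ]
 [ 0.5255 -0.307   0.008 ]
 [ 0.5687 -0.3118  0.008 ]
 [ 0.5607 -0.1715  0.008 ]] [ 0.55606727 -0.22171738  0.008     ]
hole pred from top [[316.51028025 161.2634693 ]
 [316.76827492 231.89832589]]
```

View pics/c2.png

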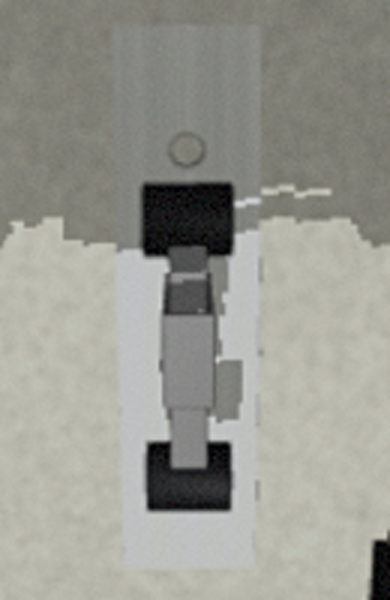

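Call:
send_rows --pt "0.1 0.1 -2 0.001 -0.002 0.005 6" --pt "0.18 0.24 -4 0.001 -0.002 0.005 6" --pt "0.18 0.24 -6 0.001 -0.002 0.005 6" --pt "0.18 0.24 -8 0.001 -0.002 0.005 6" --pt "0.18 0.24 -10 0.001 -0.002 0.005 6" --pt "0.18 0.24 -11.5 0.001 -0.002 0.005 6" --pt "0.18 0.24 -12 0.001 -0.002 0.005 6" --pt "0.18 0.24 -12 0.001 -0.002 0.005 6" --pt "0.18 0.24 -12 0.001 -0.002 0.005 6"

```text
time: 2.62
position: [0.5552, -0.2231, 0.0836]
eef_rot: [[0.106, 0.994, 0.0], [0.994, -0.106, -0.001], [-0.001, 0.0, -1.0]]
contact_force: [-1.2, -0.1, 0.4]
finger_gap: 0.0603
```

Run:
```python
from h import *
s=env.observe();print(s['time'],s['position'],s['eef_rot'],s['contact_force'],s['finger_gap'])
im,d=capture('wrist');np.savez('pics/w2.npz',im=im,d=d,pos=s['position'],rot=s['eef_rot']);cv2.imwrite('pics/w2.png',im[...,::-1])
```

```text
2.6167 [ 0.55517882 -0.22306     0.08361801] [[ 1.06229373e-01  9.94341651e-01  2.60220117e-05]
 [ 9.94341501e-01 -1.06229343e-01 -5.54096097e-04]
 [-5.48196526e-04  8.47360472e-05 -9.99999846e-01]] [-1.19390504 -0.11548228  0.42268653] 0.06026603329571557
```

View pics/w2.png

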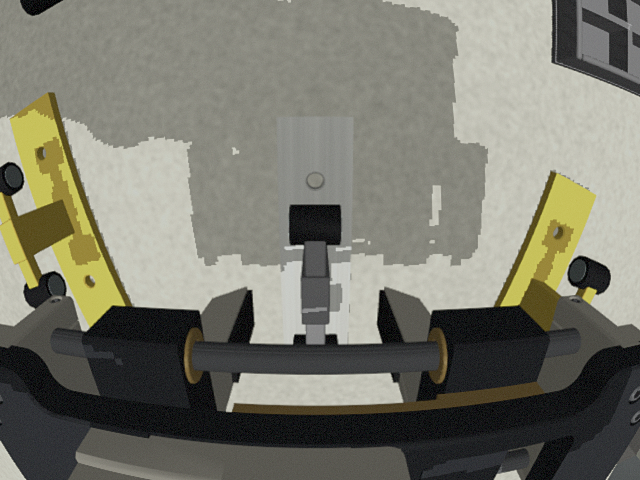

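The post sits centred between the fingers (column ~315 against finger mid ~316). I descend and grip.

Call:
send_rows --pt "0.02 0.1 -1.5 0 0 0 6" --pt "0.02 0.1 -3 0 0 0 6" --pt "0.02 0.1 -4.2 0 0 0 6" --pt "0.02 0.1 -4.9 0 0 0 6" --pt "0.02 0.1 -4.96 0 0 0 6" --pt "0.02 0.1 -4.96 0 0 0 6" --pt "0.02 0.1 -4.96 0 0 0 3.5" --pt "0.02 0.1 -4.96 0 0 0 2" --pt "0.02 0.1 -4.96 0 0 0 1" --pt "0.02 0.1 -4.96 0 0 0 1" --pt "0.02 0.1 -4.96 0 0 0 1" --pt "0.02 0.1 -4.96 0 0 0 1" --pt "0.02 0.1 -4.96 0 0 0 1" --pt "0.02 0.1 -4.96 0 0 0 1" --force 30

```text
time: 3.83
position: [0.5558, -0.2219, 0.0345]
eef_rot: [[0.106, 0.994, 0.001], [0.994, -0.106, -0.001], [-0.001, 0.001, -1.0]]
contact_force: [-0.4, 0.4, 0.1]
finger_gap: 0.0138
```

Run:
```python
from h import *
s=env.observe();print(s['time'],s['position'],s['eef_rot'],s['contact_force'],s['torque'],s['finger_gap'],s['q'])
```

```text
3.8333 [ 0.55582252 -0.22187957  0.03454843] [[ 1.05798012e-01  9.94387167e-01  9.71287503e-04]
 [ 9.94387424e-01 -1.05797292e-01 -7.64578516e-04]
 [-6.57527476e-04  1.04672696e-03 -9.99999236e-01]] [-0.41456943  0.39761595  0.06218064] [ 0.06267893  0.12706285 -0.02163456] 0.013804418009005035 [ 28.93358782  37.53398086 -17.87382414 104.11777691  16.65466761
  40.85308114  -4.22188409]
```

Call:
send_rows --pt "0 0 0.5 0 0 0 1" --pt "0 0 1.5 0 0 0 1" --pt "0 0 3 0 0 0 1" --pt "0 0 5 0 0 0 1" --pt "0 0 7.5 0 0 0 1" --pt "0 0 10 0 0 0 1" --pt "0.2 1.5 12.5 0 0 0.03 1" --pt "0.6 3.5 15 0 0 0.07 1" --pt "1.2 6 17.5 0 0 0.125 1" --pt "1.7 8.5 20 0 0 0.18 1" --pt "2.2 11 22 0 0 0.23 1" --pt "2.7 13.5 24 0 0 0.28 1" --pt "3.2 16 26 0 0 0.335 1" --pt "3.7 18.5 27.5 0 0 0.385 1" --pt "4.2 21 28.5 0 0 0.44 1" --pt "4.6 23.2 29.2 0 0 0.485 1" --pt "4.9 24.8 29.5 0 0 0.52 1" --pt "5 25.4 29.5 0 0 0.53 1" --pt "5 25.4 29.5 0 0 0.53 1" --pt "5 25.4 29.5 0 0 0.53 1"

```text
time: 5.5
position: [0.6054, 0.0308, 0.3288]
eef_rot: [[-0.41, 0.912, -0.0], [0.912, 0.41, -0.001], [-0.001, -0.001, -1.0]]
contact_force: [-0.2, -0.8, -2.8]
finger_gap: 0.014
```

Run:
```python
from h import *
s=env.observe();print(s['time'],s['position'],s['eef_rot'],s['contact_force'],s['torque'],s['finger_gap'])
im,d=capture('wrist');np.savez('pics/w3.npz',im=im,d=d,pos=s['position'],rot=s['eef_rot']);cv2.imwrite('pics/w3.png',im[...,::-1])
```

```text
5.5 [0.60542604 0.03079127 0.32881596] [[-4.09839785e-01  9.12157505e-01 -1.91142900e-04]
 [ 9.12156795e-01  4.09839183e-01 -1.35086251e-03]
 [-1.15386153e-03 -7.27989497e-04 -9.99999069e-01]] [-0.21039131 -0.76336073 -2.78573061] [-0.0841346  -0.17539526 -0.03748375] 0.014034878284780207
```

View pics/w3.png

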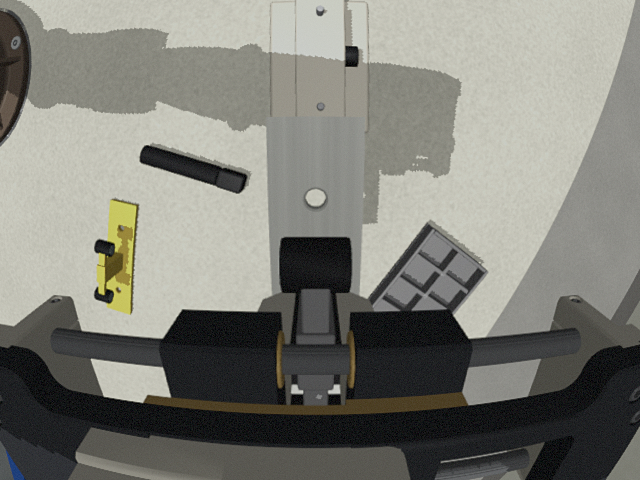

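The wrist view shows the frame held level (hole at about (315.5,198)) and both pins ahead at about (320,11) and (320,106).

Run:
```python
from h import *
z=np.load('pics/w3.npz');im=z['im'];s=dict(position=z['pos'],eef_rot=z['rot'])
a=im[0:24,305:337,::-1];b=im[94:118,305:337,::-1];c=im[186:210,300:332,::-1]
cv2.imwrite('pics/c3.png',np.vstack([cv2.resize(x,None,fx=8,fy=8,interpolation=0) for x in (a,b,c)])[:600])
print(wplane(s,[(320,11),(320.5,106)],.106))
print(wplane(s,[(315.5,198)],s['position'][2]-.0345+.008))
R=s['eef_rot'];print('hole exp',s['position']+R[:,0]*.05)
```

```text
[[0.52746514 0.21546163 0.106     ]
 [0.56746981 0.12744556 0.106     ]]
[[0.58475864 0.07776331 0.30231596]]
hole exp [0.58493405 0.07639911 0.32875827]
```

View pics/c3.png

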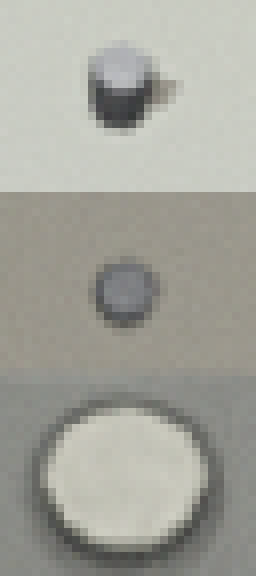

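Run:
```python
from h import *
z=np.load('pics/w3.npz');im=z['im'];s=dict(position=z['pos'],eef_rot=z['rot'])
P=wplane(s,[(319.8,7.6),(320.1,105.7)],.106);print(P,np.linalg.norm(P[0]-P[1]),P.mean(0))
v=P[0]-P[1];print('line',np.degrees(np.arctan2(-v[0],v[1])),'tool',np.degrees(np.arctan2(-s['eef_rot'][0,0],s['eef_rot'][1,0])))
H=wplane(s,[(315.2,197.3)],s['position'][2]-.0265);print(H)
# carriage edges/slideway direction from wrist image
g=im.mean(2);print(g[40,260:380].astype(int));print(g[95,260:380].astype(int))
```

```text
[[0.52578802 0.21873929 0.106     ]
 [0.56699985 0.12755605 0.106     ]] 0.10006397345964582 [0.54639394 0.17314767 0.106     ]
line 24.321405701080582 tool 24.194787872377642
[[0.58449934 0.07800564 0.30231596]]
[193 194 194 196 197 195 198 198 197 191 158 189 198 201 200 199 200 199
 200 201 200 199 201 199 200 201 201 202 202 201 200 200 201 201 187 160
 193 202 201 200 200 201 202 202 200 198 201 200 201 198 200 199 201 200
 199 199 200 199 199 201 200 200 199 201 201 200 200 201 199 198 200 200
 201 199 199 200 200 200 199 198 201 200 202 198 168 127 143 145 146 147
 143 145 164 199 200 199 200 199 201 198 200 199 200 197 202 199 194 169
 165 193 195 193 193 196 195 193 191 192 192 196]
[134 129 128 129 133 131 132 133 133 128 117 120 137 143 149 146 143 143
 145 145 146 145 148 144 145 145 145 144 149 144 146 147 146 147 146 136
 130 143 148 147 147 150 147 145 147 150 149 148 147 147 148 149 150 148
 146 148 147 148 147 147 148 146 148 147 147 148 149 148 150 152 147 146
 148 146 150 149 148 150 146 149 149 149 148 146 127 137 149 148 147 148
 149 147 146 149 149 147 146 148 148 150 144 147 148 149 146 149 144 131
 118 119 129 129 133 132 130 130 131 132 134 130]
```

Call:
send_rows --pt "-0.4 1 -1.5 0 0 0.002 1" --pt "-0.9 2.2 -3.5 0 0 0.002 1" --pt "-1.4 3.6 -6 0 0 0.002 1" --pt "-2 5 -8.5 0 0 0.002 1" --pt "-2.5 6.3 -11 0 0 0.002 1" --pt "-3 7.6 -13.5 0 0 0.002 1" --pt "-3.4 8.6 -15.5 0 0 0.002 1" --pt "-3.6 9.1 -17 0 0 0.002 1" --pt "-3.6 9.1 -17.6 0 0 0.002 1" --pt "-3.6 9.1 -17.6 0 0 0.002 1" --pt "-3.6 9.1 -17.6 0 0 0.002 1" --pt "-3.6 9.1 -17.6 0 0 0.002 1"

```text
time: 6.55
position: [0.5706, 0.1199, 0.1538]
eef_rot: [[-0.409, 0.913, 0.001], [0.913, 0.409, -0.002], [-0.002, 0.001, -1.0]]
contact_force: [-0.1, -0.3, -3.9]
finger_gap: 0.0138
```

Run:
```python
from h import *
s=env.observe();print(s['time'],s['position'],s['eef_rot'],s['contact_force'],s['torque'],s['finger_gap'])
im,d=capture('wrist');np.savez('pics/w4.npz',im=im,d=d,pos=s['position'],rot=s['eef_rot']);cv2.imwrite('pics/w4.png',cv2.resize(im[0:240,220:420,::-1],None,fx=2.5,fy=2.5,interpolation=2))
```

```text
6.55 [0.5705801  0.11991947 0.15378514] [[-4.08676472e-01  9.12678176e-01  1.44495101e-03]
 [ 9.12676695e-01  4.08678581e-01 -1.75137979e-03]
 [-2.18896665e-03  6.03025398e-04 -9.99997422e-01]] [-0.12919402 -0.32437296 -3.85009386] [-0.01386211 -0.16972672  0.05484554] 0.01380048885118635
```

View pics/w4.png

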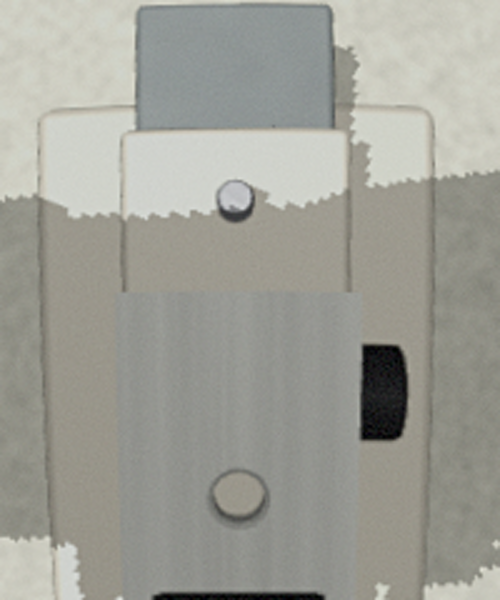

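The crop shows the plate's hole (about (315,197) in the full image), and past the plate's end the far pin (about (314,79)).

Run:
```python
from h import *
z=np.load('pics/w4.npz');im=z['im'];s=dict(position=z['pos'],eef_rot=z['rot'])
cv2.imwrite('pics/c4.png',np.vstack([cv2.resize(x[...,::-1],None,fx=10,fy=10,interpolation=0) for x in (im[64:92,300:330],im[184:212,300:330])]))
```

```text
(no output)
```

View pics/c4.png

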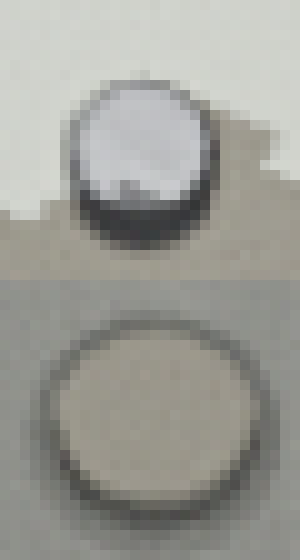

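Run:
```python
from h import *
z=np.load('pics/w4.npz');s=dict(position=z['pos'],eef_rot=z['rot'])
R=s['eef_rot']
P=wplane(s,[(313.6,77.8)],.106)[0];H=wplane(s,[(314.8,197.5)],s['position'][2]-.0265)[0]
print(P,H,'hole exp',s['position']+R[:,0]*.05,P-H)
u=R[:2,0];u=u/np.linalg.norm(u);n=R[:2,1];print('along u,n',(P-H)[:2]@u,(P-H)[:2]@n,(H-s['position'])[:2]@u,(H-s['position'])[:2]@n)
# tool x of pin/hole in images with 2 ends of plate
Pe=wplane(s,[(266.5,117),(364,117)],s['position'][2]-.0265);print((Pe-s['position'])[:,:2]@np.c_[u,n], np.linalg.norm(Pe[0]-Pe[1]))
```

```text
[0.52572018 0.21892763 0.106     ] [0.54962412 0.16699895 0.12728514] hole exp [0.55014628 0.1655533  0.15367569] [-0.02390394  0.05192868 -0.02128514]
along u,n 0.057163211903278326 -0.0005944684565620381 0.05153268444204631 0.00011430840636499202
[[ 0.08851068 -0.02131568]
 [ 0.08849035  0.02198728]] 0.043302978358935484
```

Call:
send_rows --pt "-0.4 0.9 0 0.001 0.0005 0.0035 1" --pt "-0.9 2 0 0.001 0.0005 0.0035 1" --pt "-1.4 3.1 0 0.001 0.0005 0.0035 1" --pt "-1.9 4.2 0 0.001 0.0005 0.0035 1" --pt "-2.2 4.9 0 0.001 0.0005 0.0035 1" --pt "-2.37 5.2 0 0.001 0.0005 0.0035 1" --pt "-2.37 5.2 0 0.001 0.0005 0.0035 1" --pt "-2.37 5.2 0 0.001 0.0005 0.0035 1" --pt "-2.37 5.2 0 0.001 0.0005 0.0035 1" --pt "-2.37 5.2 0 0.001 0.0005 0.0035 1" --pt "-2.37 5.2 0 0.001 0.0005 0.0035 1" --pt "-2.37 5.2 0 0.001 0.0005 0.0035 1"

```text
time: 7.6
position: [0.547, 0.1717, 0.1538]
eef_rot: [[-0.411, 0.911, 0.001], [0.911, 0.411, -0.001], [-0.001, 0.001, -1.0]]
contact_force: [0.4, 0.9, -3.1]
finger_gap: 0.0141
```

Run:
```python
from h import *
s=env.observe();print(s['time'],s['position'],s['eef_rot'],s['contact_force'],s['torque'],s['finger_gap'])
im,d=capture('wrist');np.savez('pics/w5.npz',im=im,d=d,pos=s['position'],rot=s['eef_rot']);cv2.imwrite('pics/w5.png',cv2.resize(im[100:250,220:420,::-1],None,fx=3.5,fy=3.5,interpolation=2))
```

```text
7.6 [0.54704732 0.17171972 0.15381964] [[-4.11445753e-01  9.11433496e-01  1.17258453e-03]
 [ 9.11433562e-01  4.11446683e-01 -6.99815778e-04]
 [-1.12029156e-03  7.80796667e-04 -9.99999068e-01]] [ 0.41464533  0.91046123 -3.11903877] [ 0.00373558 -0.12096953 -0.00817797] 0.014147552596403424
```

View pics/w5.png

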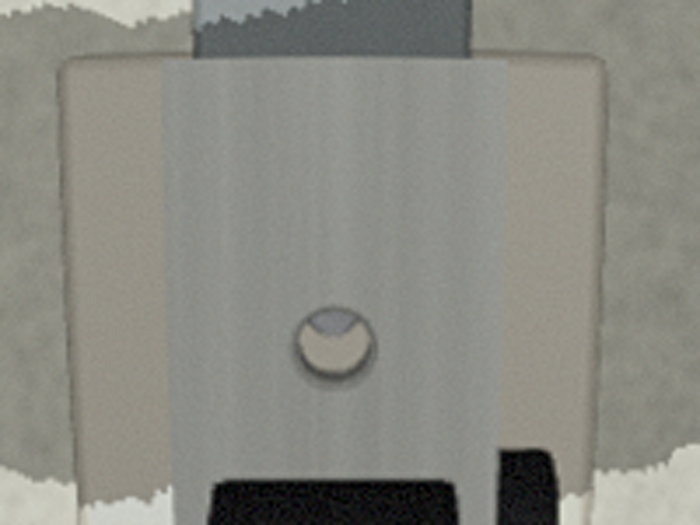

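The far pin's tip shows through the hole, horizontally centred and displaced upward as parallax predicts. I lower lightly onto the tips.

Call:
send_rows --pt "-0.01 0.01 -0.4 0 0 0 1" --pt "-0.01 0.01 -0.8 0 0 0 1" --pt "-0.01 0.01 -1.1 0 0 0 1" --pt "-0.01 0.01 -1.2 0 0 0 1" --pt "-0.01 0.01 -1.3 0 0 0 1" --pt "-0.01 0.01 -1.4 0 0 0 1" --pt "-0.01 0.01 -1.5 0 0 0 1" --pt "-0.01 0.01 -1.55 0 0 0 1" --pt "-0.01 0.01 -1.55 0 0 0 1"

```text
time: 8.4
position: [0.5469, 0.1719, 0.1383]
eef_rot: [[-0.412, 0.911, 0.001], [0.911, 0.412, -0.001], [-0.001, 0.001, -1.0]]
contact_force: [0.9, -1.1, -3.4]
finger_gap: 0.0138
```

```bash
cat > st.py <<'E'
from h import *
s=env.observe();print(s['time'],s['position'],s['eef_rot'][:,2],np.degrees(np.arctan2(-s['eef_rot'][0,0],s['eef_rot'][1,0])),s['contact_force'],s['torque'],s['finger_gap'])
E
python3 st.py
```

```text
8.4 [0.54686046 0.17192534 0.13828587] [ 1.08210260e-03 -6.78714560e-04 -9.99999184e-01] 24.30591740999255 [ 0.90931022 -1.11535209 -3.36992044] [-2.28660598e-02 -1.59399985e-01  1.44366525e-05] 0.01380498866578042
```

No contact, and the underside is about 2 mm below the tip height. I continue in small steps.

Call:
send_rows --pt "0 0 -0.08 0 0 0 1" --pt "0 0 -0.16 0 0 0 1" --pt "0 0 -0.24 0 0 0 1" --pt "0 0 -0.32 0 0 0 1" --pt "0 0 -0.4 0 0 0 1" --pt "0 0 -0.4 0 0 0 1"

```text
time: 8.9
position: [0.5468, 0.1719, 0.1341]
eef_rot: [[-0.412, 0.911, 0.001], [0.911, 0.412, -0.001], [-0.001, 0.0, -1.0]]
contact_force: [0.6, 1.0, -2.0]
finger_gap: 0.0138
```

```bash
python3 st.py
```

```text
8.9 [0.54678139 0.17186386 0.13408559] [ 8.54936128e-04 -7.96960021e-04 -9.99999317e-01] 24.30643789742011 [ 0.60085919  0.96893423 -1.95313037] [ 0.00026081 -0.15109206  0.03949191] 0.013763295173108174
```

Call:
send_rows --pt "0 0 -0.08 0 0 0 1" --pt "0 0 -0.16 0 0 0 1" --pt "0 0 -0.24 0 0 0 1" --pt "0 0 -0.32 0 0 0 1" --pt "0 0 -0.4 0 0 0 1" --pt "0 0 -0.48 0 0 0 1" --pt "0 0 -0.56 0 0 0 1" --pt "0 0 -0.64 0 0 0 1" --pt "0 0 -0.72 0 0 0 1" --pt "0 0 -0.72 0 0 0 1"

```text
time: 9.73
position: [0.5467, 0.1718, 0.1267]
eef_rot: [[-0.412, 0.911, 0.001], [0.911, 0.412, -0.001], [-0.001, 0.0, -1.0]]
contact_force: [0.8, 0.2, -2.9]
finger_gap: 0.0139
```

```bash
python3 st.py
```

```text
9.7333 [0.54670215 0.17181746 0.12670568] [ 6.38011718e-04 -8.62103564e-04 -9.99999425e-01] 24.30560180246271 [ 0.83120895  0.16211503 -2.89201774] [-0.02004652 -0.16061688 -0.01443794] 0.013856561354265455
```

Call:
send_rows --pt "0 0 -0.04 0 0 0 1" --pt "0 0 -0.08 0 0 0 1" --pt "0 0 -0.12 0 0 0 1" --pt "0 0 -0.16 0 0 0 1" --pt "0 0 -0.2 0 0 0 1" --pt "0 0 -0.2 0 0 0 1"

```text
time: 10.23
position: [0.5467, 0.1718, 0.1246]
eef_rot: [[-0.412, 0.911, 0.001], [0.911, 0.412, -0.001], [-0.001, 0.0, -1.0]]
contact_force: [0.2, -0.7, -2.7]
finger_gap: 0.014
```

```bash
python3 st.py
```

```text
10.2333 [0.54668879 0.1718098  0.12463462] [ 5.81269606e-04 -8.79564926e-04 -9.99999444e-01] 24.304975186706674 [ 0.19016378 -0.66239799 -2.69906602] [ 0.02460525 -0.13251788 -0.00090444] 0.013992661506883693
```

Call:
send_rows --pt "0 0 -0.03 0 0 0 1" --pt "0 0 -0.06 0 0 0 1" --pt "0 0 -0.06 0 0 0 1"

```text
time: 10.48
position: [0.5467, 0.1718, 0.1245]
eef_rot: [[-0.412, 0.911, 0.001], [0.911, 0.412, -0.001], [-0.001, 0.0, -1.0]]
contact_force: [-2.0, -1.9, 4.9]
finger_gap: 0.014
```

```bash
python3 st.py
```

```text
10.4833 [0.54666841 0.17180184 0.12450678] [ 8.43575676e-04 -1.06587584e-03 -9.99999076e-01] 24.301065404354983 [-1.98227686 -1.94158433  4.86079716] [-0.22413593  0.42426774 -0.00285128] 0.013969257227763944
```

Contact came at the seat height (TCP 0.1245, underside 0.090) with about 8 N. I check with pictures before release.

```bash
python3 - <<'E'
from h import *
im,d=capture('wrist');a=cv2.resize(im[90:250,220:420,::-1],(500,400),interpolation=2)
im,d=capture('side');b=cv2.resize(im[230:350,265:385,::-1],(400,400),interpolation=2)[:,:300]
cv2.imwrite('pics/w6.png',np.hstack([a,b]))
E
python3 st.py
```

```text
10.5833 [0.54669303 0.17178442 0.12447583] [ 8.40078306e-04 -1.00716652e-03 -9.99999140e-01] 24.299968165972334 [-3.66927378 -0.74635684  7.16022757] [-0.25817853  0.56409593 -0.05013782] 0.013981737952183538
```

View pics/w6.png

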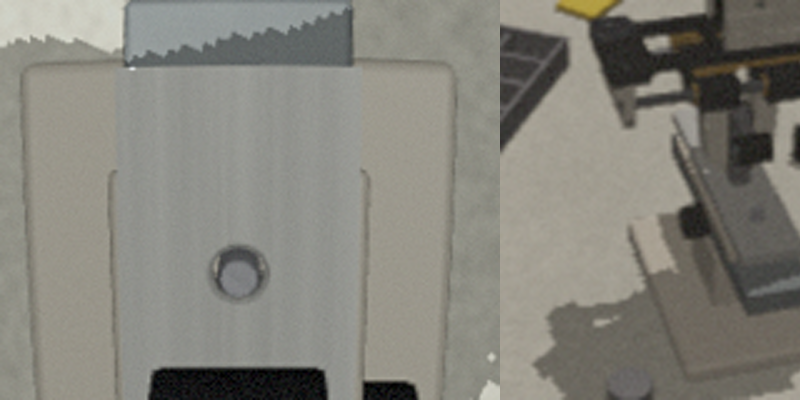

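The pin stands through the hole and the plate lies on the carriage. I release and rise straight up.

Call:
send_rows --pt "0 0 0 0 0 0 1.6" --pt "0 0 0 0 0 0 2" --pt "0 0 0 0 0 0 3" --pt "0 0 0 0 0 0 4" --pt "0 0 0 0 0 0 4.5" --pt "0 0 0 0 0 0 4.5" --pt "0 0 0 0 0 0 4.5"

```text
time: 11.17
position: [0.5467, 0.1718, 0.1244]
eef_rot: [[-0.412, 0.911, 0.001], [0.911, 0.412, -0.001], [-0.001, 0.0, -1.0]]
contact_force: [0.5, 0.1, -0.3]
finger_gap: 0.0443
```

```bash
python3 st.py
```

```text
11.1667 [0.54670349 0.17184401 0.12444478] [ 8.46294791e-04 -9.74696244e-04 -9.99999167e-01] 24.30532730306835 [ 0.52247727  0.1482611  -0.32655592] [ 0.02914639 -0.1053746   0.07082361] 0.04429179866773569
```

Call:
send_rows --pt "0 0 0.5 0 0 0 4.5" --pt "0 0 1.5 0 0 0 4.5" --pt "0 0 3 0 0 0 4.5" --pt "0 0 5 0 0 0 4.5" --pt "0 0 7 0 0 0 4.5" --pt "0 0 9.5 0 0 0 4.5" --pt "0 0 12 0 0 0 4.5" --pt "0.5 -1 14.5 0 0 0 4.5" --pt "1 -3 16.5 0 0 0 4.5" --pt "2 -5 17 0 0 0 4.5" --pt "2.8 -7 17 0 0 0 4.5" --pt "3.5 -8 17 0 0 0 4.5" --pt "3.5 -8 17 0 0 0 4.5" --pt "3.5 -8 17 0 0 0 4.5" --pt "3.5 -8 17 0 0 0 4.5"

```text
time: 12.42
position: [0.581, 0.0935, 0.2944]
eef_rot: [[-0.413, 0.911, 0.0], [0.911, 0.413, 0.0], [0.0, 0.0, -1.0]]
contact_force: [0.2, 0.7, -0.6]
finger_gap: 0.045
```

```bash
python3 st.py
python3 - <<'E'
from h import *
s=env.observe()
im,d=capture('wrist');a=cv2.resize(im[:300,220:420,::-1],(400,600),interpolation=2)
im2,d2=capture('side');b=cv2.resize(im2[230:350,270:350,::-1],(400,600),interpolation=2)
cv2.imwrite('pics/w7.png',np.hstack([a,b]))
t,dt=capture('top');W=cloud('top',dt);R=s['eef_rot'];c=np.array([.5467,.1718])
cv2.imwrite('pics/t7.png',t[...,::-1])
u=np.array([-.412,.911]);n=np.array([.911,.412])
for A in (-78,-65,65,78):
  for B in (-15,15):
    q=proj('top',[*(c+u*A/1000+n*B/1000),.098])[0].round().astype(int);print(A,B,W[q[1],q[0]].round(4))
E
```

```text
12.4167 [0.58099518 0.09346105 0.2944009 ] [ 8.66704892e-05  4.08259416e-05 -9.99999995e-01] 24.403750406683002 [ 0.16837713  0.72152766 -0.64695505] [-0.00881522 -0.10860797 -0.04684711] 0.04497471445103633
-78 -15 [0.5029 0.0432 0.727 ]
-78 15 [0.5178 0.051  0.7207]
-65 -15 [0.4998 0.0499 0.7299]
-65 15 [0.5146 0.0564 0.7232]
65 -15 [0.5062 0.2265 0.093 ]
65 15 [0.5335 0.2371 0.0991]
78 -15 [0.5004 0.2362 0.099 ]
78 15 [0.528  0.2482 0.0979]
```

View pics/w7.png

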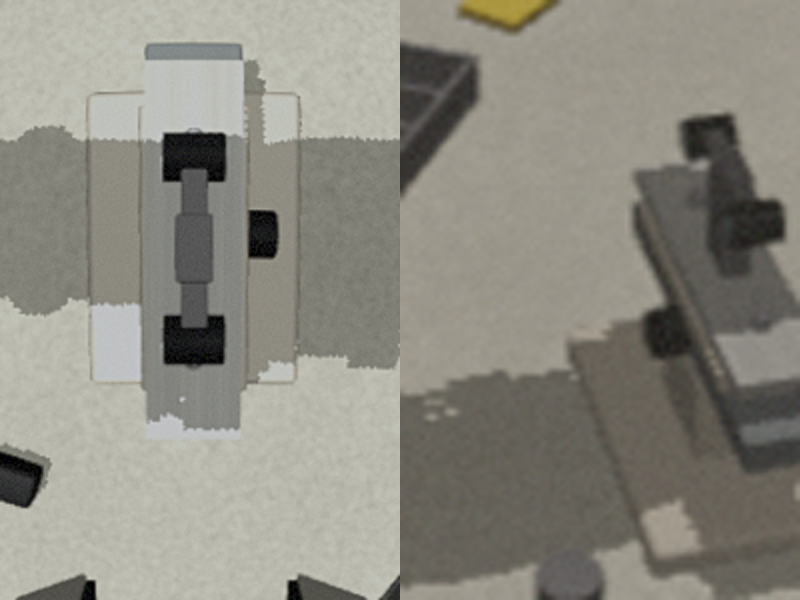

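View pics/t7.png

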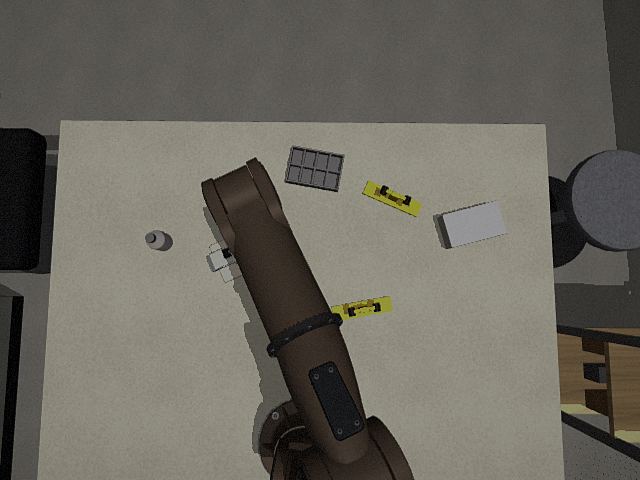

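The frame stands upright on the carriage. I use wrist depth to check flatness, both ends and both sides of the plate.

Run:
```python
from h import *
s=env.observe();im,d=capture('wrist')
p=camera_params('wrist');T=np.eye(4);T[:3,:3]=s['eef_rot'];T[:3,3]=s['position'];A=T@np.array(p['mount'])
c=np.array([.5467,.1718]);u=np.array([-.412,.911]);n=np.array([.911,.412])
for a in (-80,-60,-20,20,60,80):
  for b in (-17,17):
    q=wproj(s,[[*(c+u*a/1000+n*b/1000),.098]])[0].round().astype(int);v=d[q[1]-1:q[1]+2,q[0]-1:q[0]+2];D=np.median(v)
    x,y=(q[0]-p['cx'])/p['fx'],(q[1]-p['cy'])/p['fy'];r=np.hypot(x,y);P=A@np.r_[D*np.tan(r)*x/r,D*np.tan(r)*y/r,D,1];print(a,b,q,P[2].round(4))
```

```text
-80 -17 [298 211] 0.0984
-80 17 [334 211] 0.0987
-60 -17 [298 190] 0.0984
-60 17 [335 190] 0.0978
-20 -17 [297 146] 0.0976
-20 17 [335 147] 0.0981
20 -17 [297 103] 0.0975
20 17 [335 103] 0.0984
60 -17 [297  59] 0.098
60 17 [336  59] 0.0979
80 -17 [297  38] 0.0973
80 17 [336  38] 0.098
```

The plate top is at 0.098 m everywhere within noise (90 + 8 mm), so it is home and flat.

```bash
python3 -c "
from cell import sign_off;print(sign_off())"
```

```text
the job is handed in; nothing more can be done
None
```

The frame is hanging on the chin-rest stand with its plate home and flat on the carriage, and the job is handed in at about 12.6 s.

**What I did:** I gripped the metal frame by its post with 30 N. I located the pins with the wrist camera, then lowered the plate in small steps with no measurable contact until it seated. I found the pins by camera rather than by sliding the plate over them. I released only after the plate touched at seat height, with about 8–10 N in the vertical reading.

**Last checks:**
- **Height and flatness:** the plate top read 97.3–98.7 mm at all 12 points, against 98 mm expected.
- **Pins:** I saw one pin standing through its hole. The other hole is hidden from view. I infer it is seated from the 100.1 mm pin spacing I measured and from the plate being flat.
- **Release:** the tool force fell back to about zero and the gripper is clear of everything.
- **Other things:** the bottle, tray, carton and both yellow look-alikes looked unmoved in the top view. The arm hid the scope there, but I never moved near it.

**Disagreements:**
- The first pin position from the top camera was 4–5 mm off the wrist camera's. I used the wrist camera's, and it proved right.
- The last top-view height check was mostly blocked by the arm. Three of its four clear points read 98–99 mm; the fourth, probably at the plate's edge, read 93 mm.
- A small sideways force of about 3–4 N was present before release and disappeared once I let go.

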